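# Open the slide-lid tube box on the sloping stand and unload it

### The arm

A 6-joint arm with a two-finger parallel gripper is mounted at the origin on a cart in front of the work surface, level with it; the furniture and walls round the work are solid. World frame = base frame: x ahead of the robot, y to its left, z up, the work surface at z = 0. Lengths are in m, angles in rad, forces in N, time in s.
With the tool pointing down it reaches from about 0.3 to 0.75 m from the base axis. Payload 8.5 kg.
Tool frame: the origin (TCP) lies on the mounting face of the last link; the fingertips stand 166 mm ahead of it and the grasp point (between the pads) lies ahead of it (bot.grip_depth is the x of the grasp point in the tool frame, in m); x points along the fingers, z is the direction in which the jaws open and shut, and the axes are right-handed (so a half turn about x gives the same grasp; the last joint's range is limited). The gripper opens to 88 mm and grips with 3 to 60 N. Pads are 18 mm wide; open, the fingers measure 123 mm over their backs; the gripper's body (75 mm by 187 mm) begins 45 mm behind the grasp point.
Start: joints at [1.11, 0.381, 1.297, -0, 1.464, -0.215], TCP at [0.134, 0.533, 0.405] pointing down, gripper open.
Joint ranges: [-3.11, 3.11], [-0.89, 2.33], [0.22, 2.48], [-1.42, 4.56], [0.17, 2.85], [-2.88, 2.88]. Speed limits (rad/s): [2.39, 2.39, 3.14, 3.14, 3.14, 3.14].

### API

Orientations are given as a rotation vector (axis times angle).
In Python, from rig import readout, vision, bot gives the robot as it stands.
- The arm moves only by the tool carry_out, never from a script. Its argument "targets" is a list of rows, each a list of 2 entries, a list of its own where there are three numbers: the shift along the tool's x, y, z in units of 4 cm (1.0 is 4 cm), then the turn, a rotation vector about the tool's x, y, z in units of 4 degrees (1.0 is 4 degrees). In form: [[[tx, ty, tz], [rx, ry, rz]], ...]. A call has 1 to 12 rows; each row shifts and turns the commanded pose from where the row before left it, along the tool's axes as they then stand; what a row does not reach is not made up. A row lasts 1/10 s, in which the tool goes at most 50 mm and 8.59 degrees, less where a joint would pass 70% of its speed; a pose out of reach is approached as far as the arm can. A call with a number of a shift or a turn outside -1 to 1 is refused whole. A call with a gripper value outside its range is refused whole. "grip" is the gripper's target within -1 to 1 (shut at 1, half-way at 0, fully open at -1), set as the call begins (left out, the last holds). The fingers move at their own pace and stop on an object; "force" is the grip in N (left out, the last holds). Time passes only in rows, so rows that do not move let the fingers close. It gives the time, the measured TCP pose, the force and the opening at its end, in the units of the state.
- readout.read_state(): the state, without advancing time (a new reading comes with each control period).
- vision.grab_frame(name): name is "side" or "top"; returns (picture, depth): 480x640x3 uint8, blue, green, red; 480x640 float32, m along the optical axis (not along the pixel's ray), 0 where there is no reading.
- vision.calibration(name): a dict with "fx", "fy", "cx", "cy" (pixels), "rvec" (rotation vector, rad) and "tvec" (3), from world to camera coordinates, as OpenCV has them. Camera axes: x right, y down, z forward; pixel columns grow to the right and rows downward; lengths in m; the calibration is good to about 2 mm. A picture is of the moment at which its call begins. calibration takes no time and is no camera call.
- bot.job_done(): hands the job in, once; it reports no verdict.
The state is a dict: "time_s": time; "joint_positions": joint angles; "joint_velocities": joint speeds; "joint_efforts": joint torques, N m; "ee_pos": TCP position; "tcp_rot": TCP orientation; "contact_force": force on the tool from outside, world axes, zero at the start; "torque": the same for the moment, N m; "grip_width": opening from 0.0 (shut) to 1.0 (fully open).
Only numpy, scipy, OpenCV 4.12 (cv2) and the standard library are available. Lean on these libraries where they do the work, as an engineer would, in place of code of your own. Each camera call takes 0.05 s, during which the arm holds its last target. There are 200 camera calls.

### The job

Unload the swab tube from the slide-lid box that stands on the sloping wire stand: raise the low end of the lid over the stop lip, draw the lid downhill out of its grooves without forcing it, and lay it flat on the open desk, grip rail up. Then take the tube out of the box and lay it down on its side on the floor of the open blue carton tray. Set both down rather than dropping them, and leave the stapler, code reader, label roll and phone where they are.

Things in the scene. Friction and masses are not known exactly. Their poses are not given: they have to be found in the camera images.
- stand: Steel wire stand, fixed in place, slope 30 degrees, about 190 x 112 mm on the desk; carries the tube box. Origin on the desk under the centre of the box's underside (the box's underside centre is 80 mm above it); x level, pointing the way the slope rises (away from the low end), y across, z up. Its yaw varies.
- tube_box: Grey plastic box, about 208 (x) x 152 (y) x 60 mm, fixed on the stand. Origin: centre of its underside; x uphill along the slope, y across, z straight out of its mouth (30 degrees from vertical, leaning to the low end). Floor top at z 4 mm; inside x -88 to 88, y -56 to 56. The lid lies on a ledge at z 42 mm (inner edges y +-56), between the cheeks of a guide frame at y +-66.
- box_lip_foot (a point): Foot of the stop lip at ledge height: box x -94, y 0, z 42 mm. The lip crosses the low end, 10 mm thick, its top 8 to 23 mm above the ledge. Lip, cheeks and groove strips are one guide frame, hinged at box x 100 and clamped at the low end by thumb screws, tipped 0 to 0.075 rad: each time differently and not told. The lid passes only with its low end raised over the lip.
- box_groove (a point): Point at ledge height midway between the downhill ends of the groove strips: box x 22, y 0, z 42 mm. The strips run uphill to x 104 and overhang the ledge to y +-57. Their downhill ends are 10 to 16 mm above the ledge (10 when the lip is 8, 16 when it is 23), 4 to 10 mm of play for the 6 mm lid.
- lid_high_end (a point): Middle of the lower edge of the lid's uphill end: x +90, y 0, z 0 mm in the lid. With this edge on the ledge the lid tips up by 0.059 rad (frame at 0) to 0.147 rad (frame at 0.075) until it meets the strips, which can be felt; its low end is then about 2.5 mm above the lip, so lift until you feel it, no harder. Free once this edge is downhill of box_groove, some 70 mm.
- box_saddles (a point): Point on the box's centre line between two white saddles that carry the tube along x: box x 0, y 0, z 9 mm (height of the tube's underside). Saddles 12 mm wide at x -36 and 36, 50 mm across, horns up to z 16 mm at y +-11 to +-19; a small stop at x -55 holds the tube's foot. Bare floor between the saddles.
- lid: The sliding lid: off-white plastic plate 180 (x) x 128 (y) x 6 mm, loose, 0.11 to 0.22 kg. Origin: centre of its underside; x uphill while in the box, z through its top. Near its low end a straight grip rail stands on top, centred at x = -52 mm: 14 mm thick (x), 100 mm long (y), from z 6 to z 34 mm. The stop lip in front of the low end may stand up to 17 mm above the lid's top face.
- lid_low_end (a point): Middle of the lower edge of the lid's low end: x -90, y 0, z 0 mm in the lid.
- lid_grip (a point): Middle of the lid's grip rail: x -52, y 0, z 20 mm in the lid.
- tube: Closed swab tube in the box, barrel 16 mm in diameter, 99 mm long with its 19 mm screw cap, 16 g. Origin: centre of its rounded foot; z along the tube towards the cap (uphill in the box). Grasp the barrel between the saddles, about 50 mm from the foot.
- tube_mid (a point): Point on the tube's axis half-way along it, 49.5 mm from the foot.
- tray: Open blue carton tray with flat paper pouches on its floor, 300 (x) x 240 (y) x 68 mm, walls and floor 2 mm, loose, standing on the desk beside the stand, to its left or its right. Origin: centre of its underside, z up.
- stapler: Desk stapler, 134 x 34 x 49 mm, loose on the desk between the stand and the tray; bystander. Origin: centre of its underside, long axis x.
- scanner: Black pistol-shaped code reader lying on its side at the right, 152 x 64 x 50 mm; bystander. Origin: centre of its underside, long axis x.
- label_roll: Roll of white labels lying flat at the left, 84 mm in diameter, 38 mm high; bystander. Origin: centre of its underside.
- phone: Black mobile phone lying flat at the left, 148 x 72 x 8 mm; bystander. Origin: centre of its underside, long axis x.

How it is judged:
On the way, in this order (a step that is already met when the one before it is completed fails the run):
1. the lid's low end has been raised and has passed over the stop lip, its uphill end still in the grooves (x of lid_low_end in the frame of tube_box below -0.106 m and z of lid_low_end in the frame of tube_box above 0.049 m and x of lid_high_end in the frame of tube_box above 0.03 m and z of lid_high_end in the frame of tube_box below 0.056 m), for 0.05 s.
2. the lid has slid downhill clear of the grooves (x of lid_high_end in the frame of tube_box below 0.021 m), for 0.05 s.
At the end, for the whole second after the job is handed in: The lid lies flat on the desk, rail up (both ends of its underside within 7 mm of the desk, tilt under 0.08 rad); the tube lies on the tray's floor (middle inside the walls and under 20 mm above the tray's underside, axis within 0.17 rad of level); the tray stands level; lid and tube at rest (height (world z) of each of lid_low_end, lid_high_end below 0.007 m and angle between lid's own z axis and vertical below 0.08 rad and x of tube_mid in the frame of tray between -0.145 and 0.145 m and y of tube_mid in the frame of tray between -0.115 and 0.115 m and z of tube_mid in the frame of tray below 0.02 m and angle between tube's own z axis and vertical between 1.4 and 1.75 rad and angle between tray's own z axis and vertical below 0.05 rad and linear speed of lid below 0.02 m/s and linear speed of tube below 0.03 m/s); the robot touches nothing.
It fails at once if the lid is forced: more than 60 N between it and the box (contact force between lid and stand above 60 N).
It fails at once if the lid is dropped (falls freely faster than 0.9 m/s) (linear speed of lid above 0.9 m/s and contact force between lid and anything else below 0.05 N).
It fails at once if the tube is dropped (falls freely faster than 0.9 m/s) (linear speed of tube above 0.9 m/s and contact force between tube and anything else below 0.05 N).
It fails at once if the stapler, code reader, label roll or phone is pushed more than 30 mm from its place (distance of any of stapler, scanner, label_roll, phone from where it was at the start of the episode above 0.03 m).
It also fails if it takes over 67 s, if anything falls off the work surface, if the arm or the gripper's body presses on something with over 40 N, if the wrist force passes 120 N, or if a joint passes its speed limit or range.

## Working session

There is one attempt and no reset: what is moved stays moved. The work goes in short steps, Python scripts to look and compute and a tool call to move; the robot and the scene stay as the last step left them, time stands still between calls to the robot, and variables do not carry over. Pictures are saved under pics/ and viewed, about 8 in all and at most 12, crops included, and the job is handed in when it is done.

Besides the shell and the picture viewer there is one more tool, called as name([rows], argument=value, ...), one row to a line, values as JSON. carry_out: Moves the arm, as the interface text tells. Shifts and turns lie within -1 to 1; 1 stands for 4 cm of shift or 4 degrees of turn. Its arguments: {"type":"object","properties":{"targets":{"type":"array","items":{"type":"array"}},"grip":{"type":"number"},"force":{"type":"number"}},"required":["targets"]}

```bash
ls; mkdir -p pics
python3 - <<'E'
from rig import readout, vision, bot
import cv2,numpy as np
print(readout.read_state()); print(bot.grip_depth)
for n in ("side","top"):
    p,d=vision.grab_frame(n); np.savez(f"{n}0.npz",p=p,d=d); cv2.imwrite(f"pics/{n}0.png",p); print(n,vision.calibration(n), (d>0).mean())
E
```

```text
pics
{'time_s': 0.0, 'joint_positions': array([ 1.10969064e+00,  3.81161715e-01,  1.29825850e+00,  1.78958598e-05,
        1.46359937e+00, -2.15297476e-01]), 'joint_velocities': array([ 5.22192451e-04,  1.03456520e-03, -1.30489688e-04, -1.61328406e-03,
       -4.30021355e-04,  7.56735779e-05]), 'joint_efforts': array([-4.86873269e-04, -4.37944007e+01, -2.24556059e+01,  7.13441614e-02,
        3.53306439e-02, -1.28849401e-04]), 'ee_pos': array([0.13381212, 0.53341838, 0.40415678]), 'tcp_rot': array([-1.02693081,  1.31683374,  1.02592785]), 'contact_force': array([-0.11441759, -0.03856399,  0.04654932]), 'torque': array([-0.05460944,  0.02374108, -0.01338332]), 'grip_width': 1.0014291819523278}
0.1473
side {'fx': 475.23500268232794, 'fy': 475.23500268232794, 'cx': 323.5491270477002, 'cy': 240.8959654742024, 'rvec': array([ 2.10204952, -0.50943782,  0.27287047]), 'tvec': array([-0.45535323,  0.20790881,  1.41222295])} 0.996025390625
top {'fx': 512.2797072820703, 'fy': 512.2797072820703, 'cx': 318.7754299204683, 'cy': 238.15487471317735, 'rvec': array([ 2.11875667, -1.41475082,  0.47816992]), 'tvec': array([-0.18792185,  0.42388763,  1.67294054])} 0.9958138020833334
```

View pics/side0.png

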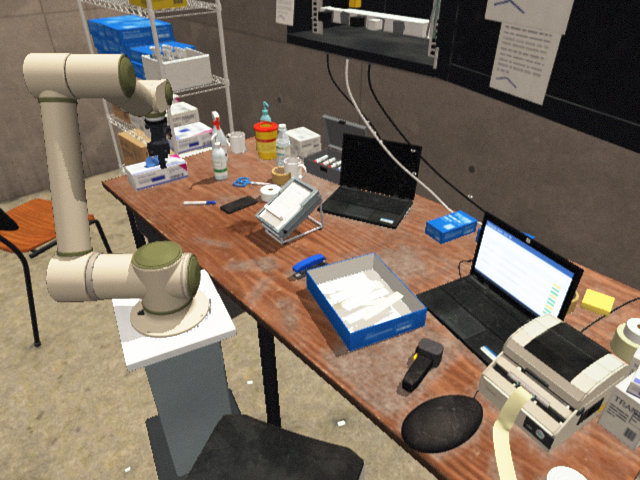

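View pics/top0.png

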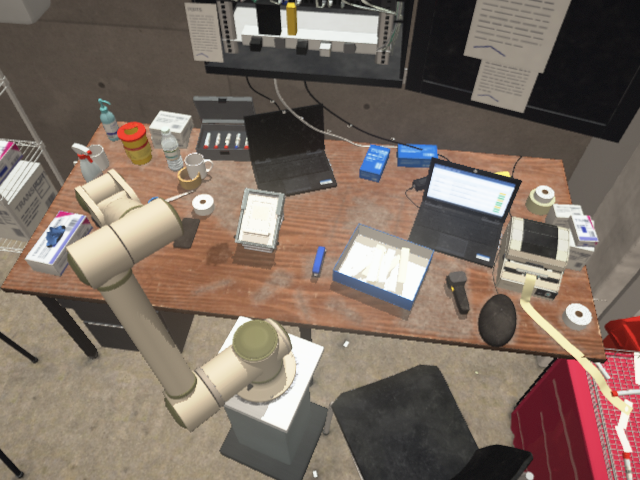

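The top view shows the stand and box at about (260,220), tray (385,267), stapler (319,262), label roll (203,205), phone (187,233) and scanner (458,292). Next I'll turn these into world coordinates.

```bash
cat > h.py <<'E'
import numpy as np,cv2
from scipy.spatial.transform import Rotation as R
from rig import readout, vision, bot
def cloud(n,d):
    c=vision.calibration(n); v,u=np.mgrid[:480,:640]
    P=np.stack([(u-c['cx'])/c['fx']*d,(v-c['cy'])/c['fy']*d,d],-1)
    return (P-c['tvec'])@cv2.Rodrigues(c['rvec'])[0]
def proj(n,X):
    c=vision.calibration(n); K=np.array([[c['fx'],0,c['cx']],[0,c['fy'],c['cy']],[0,0,1]])
    return cv2.projectPoints(np.asarray(X,float).reshape(-1,3),c['rvec'],c['tvec'],K,None)[0][:,0]
E
python3 - <<'E'
from h import *
D={n:np.load(n+'0.npz') for n in('top','side')}
W={n:cloud(n,D[n]['d']) for n in D}
np.set_printoptions(precision=3,suppress=True)
for (u,v) in [(260,220),(385,267),(319,262),(203,205),(187,233),(458,292),(290,260),(230,270)]: print((u,v),W['top'][v,u])
w=W['top']; 
hsv=cv2.cvtColor(D['top']['p'],cv2.COLOR_BGR2HSV)
def rect(m,name):
    q=w[m][:,:2].astype(np.float32); print(name,len(q),cv2.minAreaRect(q),q.mean(0), w[m][:,2].min(),w[m][:,2].max())
# regions
def box(u0,u1,v0,v1): m=np.zeros((480,640),bool); m[v0:v1,u0:u1]=1; return m
rect(box(225,300,180,262)&(w[...,2]>.03)&(w[...,2]<.25),'box')
rect(box(325,440,220,320)&(w[...,2]>.05)&(w[...,2]<.09),'trayrim')
rect(box(308,330,240,280)&(w[...,2]>.02)&(w[...,2]<.09),'stapler')
rect(box(188,218,192,219)&(w[...,2]>.02)&(w[...,2]<.09),'roll')
rect(box(165,210,215,250)&(w[...,2]>.004)&(w[...,2]<.03),'phone')
rect(box(440,475,265,315)&(w[...,2]>.015)&(w[...,2]<.09),'scanner')
for n,(a,b,c,d) in {'top':(225,300,175,265),'side':(240,340,165,255)}.items():
    cv2.imwrite(f'pics/{n}c.png',cv2.resize(D[n]['p'][c:d,a:b],None,fx=6,fy=6,interpolation=cv2.INTER_CUBIC))
a=cv2.imread('pics/topc.png');b=cv2.imread('pics/sidec.png');
h=max(a.shape[0],b.shape[0]); f=lambda i:cv2.copyMakeBorder(i,0,h-i.shape[0],0,0,0)
o=np.hstack([f(a),f(b)]); o=cv2.resize(o,None,fx=790/o.shape[1],fy=790/o.shape[1]); cv2.imwrite('pics/c0.png',o); print(o.shape, a.shape,b.shape)
E
```

```text
(260, 220) [0.482 0.235 0.112]
(385, 267) [ 0.509 -0.253  0.038]
(319, 262) [ 0.431 -0.025  0.048]
(203, 205) [0.522 0.52  0.033]
(187, 233) [0.388 0.518 0.008]
(458, 292) [ 0.51  -0.524  0.031]
(290, 260) [0.428 0.093 0.001]
(230, 270) [ 0.302  0.281 -0.001]
box 2409 ((0.5681343078613281, 0.25837117433547974), (0.36962413787841797, 0.1718015819787979), 12.386446952819824) [0.481 0.235] 0.030122701224139615 0.18472041225792107
trayrim 754 ((0.5164265632629395, -0.2424921691417694), (0.30120912194252014, 0.25287726521492004), 87.24311828613281) [ 0.516 -0.242] 0.05001895040294408 0.07660148708594228
stapler 215 ((0.4475749135017395, -0.013988936319947243), (0.12381399422883987, 0.02976265735924244), 8.875863075256348) [ 0.442 -0.017] 0.022120891726282562 0.05979181107519214
roll 302 ((0.5295212864875793, 0.5273222923278809), (0.08767703175544739, 0.08448616415262222), 18.124889373779297) [0.527 0.525] 0.020132189711434892 0.05105533351167081
phone 507 ((0.40180665254592896, 0.5058833360671997), (0.17444835603237152, 0.15833719074726105), 22.309993743896484) [0.391 0.51 ] 0.00401266937583486 0.019641462387064226
scanner 582 ((0.5070903897285461, -0.5124009847640991), (0.15634942054748535, 0.0860196202993393), 19.613941192626953) [ 0.518 -0.522] 0.01501100830958254 0.0597136794445792
(406, 790, 3) (540, 450, 3) (540, 600, 3)
```

View pics/c0.png

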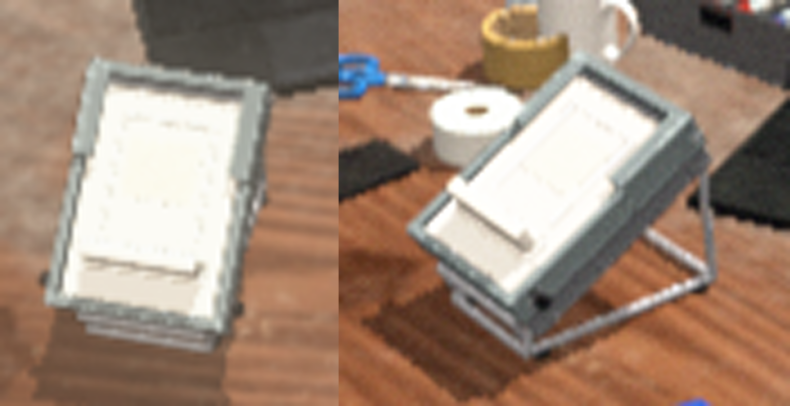

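```bash
cat > fit.py <<'E'
from h import *
np.set_printoptions(precision=4,suppress=True)
D={n:np.load(n+'0.npz') for n in('top','side')}
roi={'top':(225,300,175,265),'side':(240,340,165,255)}
for n in D:
    w=cloud(n,D[n]['d']); hsv=cv2.cvtColor(D[n]['p'],cv2.COLOR_BGR2HSV)
    a,b,c,d=roi[n]; m=np.zeros((480,640),bool); m[c:d,a:b]=1
    m&=(hsv[...,1]<70)&(hsv[...,2]>185)&(w[...,2]>.05)&(w[...,2]<.25)&(w[...,0]<.62)&(w[...,1]<.36)
    nl,lab,st,_=cv2.connectedComponentsWithStats(m.astype(np.uint8)); k=1+st[1:,4].argmax(); m=lab==k
    P=w[m]; ok=np.ones(len(P),bool)
    for i in range(15):
        c0=P[ok].mean(0); nn=np.linalg.svd(P[ok]-c0)[2][2]; nn*=np.sign(nn[2]); r=(P-c0)@nn; ok=np.abs(r)<.004
    tilt=np.arccos(nn[2]); yaw=np.arctan2(-nn[1],-nn[0])
    print(n,len(P),ok.sum(),'tilt',np.degrees(tilt),'yaw',np.degrees(yaw),'c',c0,'sd',r[ok].std())
    # impose 30 deg tilt w/ yaw from edges
    for yw in [yaw]:
        ez=nn; ey=np.array([-np.sin(yw),np.cos(yw),0]); ex=np.cross(ey,ez)
        q=np.c_[(P[ok]-c0)@ex,(P[ok]-c0)@ey].astype(np.float32)
        rc=cv2.minAreaRect(q); print(' rect',rc,'bounds',np.percentile(q,[1,99],0).ravel())
    # side edges: for bins of x, min/max y
    E=[]
    for x0 in np.arange(-.085,.085,.01):
        s=q[(q[:,0]>=x0)&(q[:,0]<x0+.01)]
        if len(s)>5:E.append((x0+.005,s[:,1].min(),s[:,1].max()))
    E=np.array(E); print(E.T)
    # rail: points above plane
    Pa=w[c-0:d,a:b].reshape(-1,3); ra=(Pa-c0)@nn; qa=np.c_[(Pa-c0)@ex,(Pa-c0)@ey]
    s=(ra>.018)&(ra<.035)&(qa[:,0]>-.08)&(qa[:,0]<0)&(abs(qa[:,1])<.07)
    print(' rail',s.sum(),np.median(ra[s]),qa[s].mean(0),'minmax',qa[s].min(0),qa[s].max(0), 'slope deg',np.degrees(np.polyfit(qa[s][:,1],qa[s][:,0],1)[0]) if s.sum()>5 else None, 'top', np.percentile(ra[s],95))
    g=(Pa[s].mean(0)); print(' rail pts mean world',g)
E
python3 fit.py
```

```text
top 1577 860 tilt 29.476923459706306 yaw 10.283760682340757 c [0.4799 0.2356 0.1197] sd 0.002192840348067735
 rect ((-0.0008307173848152161, -0.003287963569164276), (0.18637336790561676, 0.13721241056919098), 0.06089239940047264) bounds [-0.0884 -0.0656  0.0878  0.0638]
[[-0.08   -0.07   -0.06   -0.05   -0.04   -0.03   -0.02   -0.01   -0.
   0.01    0.02    0.03    0.04    0.05    0.06    0.07    0.08  ]
 [-0.0645 -0.0632 -0.0659 -0.071  -0.0651 -0.0666 -0.0658 -0.0664 -0.065
  -0.0656 -0.0606 -0.0475 -0.0528 -0.0541 -0.053  -0.0544 -0.0531]
 [ 0.0632  0.0601  0.0627  0.0653  0.0625  0.065   0.0646  0.0653  0.064
   0.0645  0.0587  0.0608  0.0589  0.059   0.0604  0.0583  0.0598]]
 rail 102 0.025838871101752616 [-0.0528  0.0017] minmax [-0.0603 -0.0491] [-0.0453  0.0501] slope deg -0.8976163349067295 top 0.032655310551025045
 rail pts mean world [0.4218 0.2268 0.1163]
side 1180 881 tilt 29.85849961983104 yaw 9.818865969288856 c [0.4806 0.2371 0.1214] sd 0.002050468515776053
 rect ((0.004312634468078613, 0.00047945231199264526), (0.19786755740642548, 0.1445077508687973), 1.5122720003128052) bounds [-0.089  -0.0682  0.0878  0.0642]
[[-0.08   -0.07   -0.06   -0.05   -0.04   -0.03   -0.02   -0.01   -0.
   0.01    0.02    0.03    0.04    0.05    0.06    0.07    0.08  ]
 [-0.0714 -0.0649 -0.07   -0.0681 -0.0675 -0.0687 -0.0674 -0.067  -0.0698
  -0.0716 -0.065  -0.0581 -0.043  -0.0437 -0.0482 -0.0468 -0.0664]
 [ 0.0648  0.0616  0.0641 -0.046   0.0716  0.0637  0.0668  0.0647  0.0643
   0.0626  0.0634  0.0643  0.0634  0.0673  0.0633  0.0626  0.0691]]
 rail 89 0.025946785589650228 [-0.052  -0.0044] minmax [-0.0594 -0.0549] [-0.0438  0.055 ] slope deg -1.1093948275784886 top 0.03122211727940075
 rail pts mean world [0.4242 0.2228 0.118 ]
```

Run:
```python
from h import *
D=np.load('top0.npz'); w=cloud('top',D['d']).reshape(-1,3); ws=cloud('side',np.load('side0.npz')['d']).reshape(-1,3)
w=np.vstack([w,ws])
# grid 2cm, x .1...0.9, y .75..-.45
print('y:   ',' '.join(f'{y*100:3.0f}' for y in np.arange(.66,-.5,-.04)))
for x in np.arange(.84,.1,-.02):
    r=[]
    for y in np.arange(.66,-.5,-.04):
        s=w[(abs(w[:,0]-x)<.01)&(abs(w[:,1]-y)<.02)&(w[:,2]<.4),2]
        r.append('  .' if len(s)==0 else ('---' if np.median(s)<-.1 else f'{max(0,np.percentile(s,90))*1000:3.0f}'))
    print(f'{x:.2f} ',' '.join(r))
s=readout.read_state(); print(R.from_rotvec(s['tcp_rot']).as_matrix())
```

```text
y:     66  62  58  54  50  46  42  38  34  30  26  22  18  14  10   6   2  -2  -6 -10 -14 -18 -22 -26 -30 -34 -38 -42 -46 -50
0.84   55  55  56  65  69 178  66  32  27  27  28 317  22  22  23 383   5   5   3   4   4   4   5   3  25  27  25  26  25  25
0.82   57  59  66  66  45  49  26 284  27  27  26 347  25  21  20 388   4   4   5   4   5   5   5   5  25  26  25  25  25  25
0.80   59  64  68   6   6  15  25  26  26  27  25 377  23  21   7   5   4   3   4   4   4   5   3   5  26  26  25  25  26  26
0.78   65  67   6   8   6   4  22  27  27  26  24 393  24  18   5   4   5   4   5   5   5   5   5   5  26  25  26  26  26  26
0.76   47   7   5   6   5   5  21  27  25  22  25  25  22   5   4   4   5   4   5   5   5   5   5   4  22  24  25  25  24  23
0.74   82   7   5   6   6   6   8  26  24  23  25  25   6   6   5   4   4   4   4   5   4   5   4   4  21  21  21  24  24  23
0.72   87  82  70   6   5   4   7  22  21  22  23  20   4   5   5   4   5   4   5   5   5   4   4   4  20  21  22  23  24  23
0.70   93  83   4   4   4   4   8  21  23  22  21   5   4   4   5   4   3   5   5   5   6   
[... 3141 characters left out ...]
 2 --- ---   .   . --- --- --- --- --- ---
0.18    6 332 ---   4   4   4   5   5   5   5   5   4   4   5   5   5   4   2   .   .   . --- ---   . --- --- --- --- --- ---
0.16    5   6 --- 323 391   4   5   5   5   5   5   5   5   4   3 --- ---   .   0 --- --- --- --- --- --- --- --- --- --- ---
0.14    5   6 ---   4 392 346 337   5   5   5   6   5   4   5   4   4   4   4   4   4   3 --- --- --- --- --- --- --- --- ---
0.12    4 340   5   5 387 344 267   5   4   5   5   2   0   3   5   4   5   5   5   4   4 --- --- --- --- --- --- --- --- ---
[[-5.62604342e-04 -9.69947398e-01  2.43314052e-01]
 [-1.16522909e-03  2.43314561e-01  9.69946734e-01]
 [-9.99999163e-01  2.62179634e-04 -1.26710075e-03]]
```

```bash
cat >> h.py <<'E'
yaw=np.radians(10.3); t=np.radians(30)
n=np.array([-np.sin(t)*np.cos(yaw),-np.sin(t)*np.sin(yaw),np.cos(t)])
ey=np.array([-np.sin(yaw),np.cos(yaw),0]); ex=np.cross(ey,n)
C=np.array([.480,.2355,.1205])      # lid top centre in place
RB=np.c_[ex,ey,n]                    # box axes
BO=C-.048*n
RG=np.c_[-n,ey,ex]                   # grasp tool axes (x=-n, y, z=uphill)
G=bot.grip_depth
def down(yw): return np.c_[[0,0,-1],[-np.sin(yw),np.cos(yw),0],[np.cos(yw),np.sin(yw),0]].astype(float)
def state():
    s=readout.read_state(); return np.array(s['ee_pos']),R.from_rotvec(s['tcp_rot']),s
def rows(g,Rt,N,cur=None):
    """rows moving the grasp point straight to g with tool axes Rt in N rows"""
    p,r,_=state() if cur is None else (*cur,None)
    p0=p.copy(); Rt=R.from_matrix(Rt); g0=p+r.as_matrix()[:,0]*G; rv=(r.inv()*Rt).as_rotvec(); r0=r; out=[]
    for k in range(1,N+1):
        rk=r0*R.from_rotvec(rv*k/N); pk=g0+(g-g0)*k/N-rk.as_matrix()[:,0]*G
        s=np.round(r.inv().apply(pk-p)/.04,2); a=np.round(np.degrees((r.inv()*rk).as_rotvec())/4,2)
        p=p+r.apply(s*.04); r=r*R.from_rotvec(np.radians(a*4)); out.append([s.tolist(),a.tolist()])
    m=np.abs([x for o in out for x in o]).max()
    print('max',m,'end',p,r.as_rotvec()); print(str(out).replace(' ','')); return p,r
E
python3 - <<'E'
from h import *
gr=C-.0525*ex+.023*n; print('grasp',gr)
print('BO',BO)
rows(gr+.06*n,RG,20)
E
```

```text
grasp [0.42395168 0.22531429 0.11416858]
BO [0.50361324 0.23979125 0.07893078]
max 0.81 end [0.32183802 0.20680663 0.29381368] [-0.09422719  1.04447732  0.16338211]
[[[0.12,-0.35,-0.38],[0.8,-0.33,-0.21]],[[0.11,-0.37,-0.37],[0.8,-0.34,-0.22]],[[0.11,-0.38,-0.34],[0.8,-0.33,-0.21]],[[0.12,-0.4,-0.32],[0.8,-0.33,-0.22]],[[0.12,-0.4,-0.3],[0.8,-0.34,-0.21]],[[0.12,-0.42,-0.27],[0.8,-0.33,-0.21]],[[0.12,-0.42,-0.25],[0.8,-0.34,-0.22]],[[0.13,-0.43,-0.23],[0.81,-0.33,-0.21]],[[0.13,-0.43,-0.2],[0.8,-0.33,-0.22]],[[0.13,-0.44,-0.18],[0.8,-0.34,-0.21]],[[0.14,-0.44,-0.15],[0.8,-0.33,-0.22]],[[0.15,-0.44,-0.12],[0.8,-0.33,-0.21]],[[0.16,-0.45,-0.11],[0.8,-0.34,-0.21]],[[0.16,-0.44,-0.08],[0.8,-0.33,-0.22]],[[0.17,-0.43,-0.05],[0.8,-0.34,-0.21]],[[0.17,-0.43,-0.03],[0.8,-0.33,-0.22]],[[0.19,-0.43,-0.01],[0.8,-0.33,-0.21]],[[0.19,-0.42,0.01],[0.8,-0.34,-0.22]],[[0.21,-0.4,0.04],[0.8,-0.33,-0.21]],[[0.21,-0.4,0.05],[0.8,-0.33,-0.21]]]
```

carry_out([
  [[0.12,-0.35,-0.38],[0.8,-0.33,-0.21]],
  [[0.11,-0.37,-0.37],[0.8,-0.34,-0.22]],
  [[0.11,-0.38,-0.34],[0.8,-0.33,-0.21]],
  [[0.12,-0.4,-0.32],[0.8,-0.33,-0.22]],
  [[0.12,-0.4,-0.3],[0.8,-0.34,-0.21]],
  [[0.12,-0.42,-0.27],[0.8,-0.33,-0.21]],
  [[0.12,-0.42,-0.25],[0.8,-0.34,-0.22]],
  [[0.13,-0.43,-0.23],[0.81,-0.33,-0.21]],
  [[0.13,-0.43,-0.2],[0.8,-0.33,-0.22]],
  [[0.13,-0.44,-0.18],[0.8,-0.34,-0.21]],
  [[0.14,-0.44,-0.15],[0.8,-0.33,-0.22]],
  [[0.15,-0.44,-0.12],[0.8,-0.33,-0.21]],
], grip=0.41, force=15)

```text
time_s: 1.3
ee_pos: [0.2474, 0.326, 0.3422]
tcp_rot: [-0.456, 1.184, 0.502]
contact_force: [0.6, 0.3, -0.3]
grip_width: 0.292
```

carry_out([
  [[0.16,-0.45,-0.11],[0.8,-0.34,-0.21]],
  [[0.16,-0.44,-0.08],[0.8,-0.33,-0.22]],
  [[0.17,-0.43,-0.05],[0.8,-0.34,-0.21]],
  [[0.17,-0.43,-0.03],[0.8,-0.33,-0.22]],
  [[0.19,-0.43,-0.01],[0.8,-0.33,-0.21]],
  [[0.19,-0.42,0.01],[0.8,-0.34,-0.22]],
  [[0.21,-0.4,0.04],[0.8,-0.33,-0.21]],
  [[0.21,-0.4,0.05],[0.8,-0.33,-0.21]],
  [[0,0,0],[0,0,0]],
  [[0,0,0],[0,0,0]],
])

```text
time_s: 2.3
ee_pos: [0.3218, 0.207, 0.294]
tcp_rot: [-0.094, 1.045, 0.164]
contact_force: [-0.0, -0.1, -1.0]
grip_width: 0.296
```

```bash
cat > snap.py <<'E'
from h import *
import sys
def snap(name,ru,rv_,pts={},zoom=7):
    ims=[]
    for n,(u0,v0) in (('top',ru),('side',rv_)):
        p,d=vision.grab_frame(n); np.savez(f'{name}_{n}.npz',p=p,d=d)
        im=cv2.resize(p[v0:v0+70,u0:u0+56],None,fx=zoom,fy=zoom,interpolation=cv2.INTER_CUBIC)
        for X in pts.get('pts',[]):
            u,v=(proj(n,X)[0]-[u0,v0]+.5)*zoom; cv2.circle(im,(int(u),int(v)),3,(0,0,255),-1)
        ims.append(im)
    cv2.imwrite(f'pics/{name}.png',np.hstack(ims))
E
python3 - <<'E'
from snap import *
p,r,s=state(); A=r.as_matrix(); tip=p+.166*A[:,0]
print(A.T@RG)
gr=C-.0525*ex
pts=[gr+.028*n+.05*ey,gr+.028*n-.05*ey,tip]
snap('s1',(230,185),(250,170),{'pts':pts})
E
```

```text
[[ 9.99999243e-01  1.06477715e-03 -6.16118509e-04]
 [-1.06495006e-03  9.99999394e-01 -2.80379760e-04]
 [ 6.15819594e-04  2.81035683e-04  9.99999771e-01]]
```

View pics/s1.png

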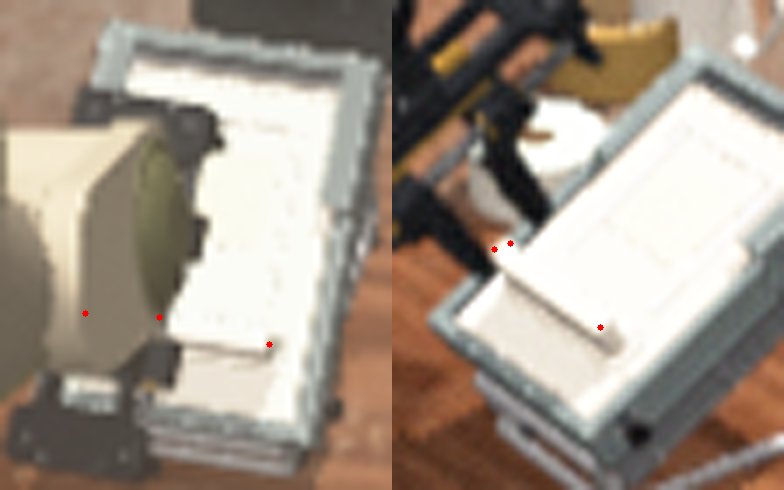

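carry_out([
  [[0.25,0,0],[0,0,0]],
  [[0.25,0,0],[0,0,0]],
  [[0.25,0,0],[0,0,0]],
  [[0.25,0,0],[0,0,0]],
  [[0.25,0,0],[0,0,0]],
  [[0.1,0,0],[0,0,0]],
  [[0.1,0,0],[0,0,0]],
  [[0.05,0,0],[0,0,0]],
  [[0,0,0],[0,0,0]],
  [[0,0,0],[0,0,0]],
])

```text
time_s: 3.4
ee_pos: [0.3514, 0.2124, 0.2423]
tcp_rot: [-0.093, 1.043, 0.164]
contact_force: [-1.1, -0.0, 0.7]
grip_width: 0.295
```

carry_out([
  [[0,0,0],[0,0,0]],
  [[0,0,0],[0,0,0]],
  [[0,0,0],[0,0,0]],
  [[0,0,0],[0,0,0]],
  [[0,0,0],[0,0,0]],
  [[0,0,0],[0,0,0]],
], grip=1, force=15)

```text
time_s: 4.0
ee_pos: [0.3519, 0.2125, 0.2426]
tcp_rot: [-0.093, 1.041, 0.164]
contact_force: [2.0, 0.7, 5.8]
grip_width: 0.155
```

carry_out([
  [[0,0,0],[0,0,0]],
  [[0,0,0],[0,0,0]],
  [[0,0,0],[0,0,0]],
  [[-0.036,0,0.044],[0,0.143,0]],
  [[-0.036,0,0.044],[0,0.143,0]],
  [[-0.036,0,0.044],[0,0.143,0]],
  [[-0.036,0,0.044],[0,0.143,0]],
  [[0,0,0],[0,0,0]],
  [[0,0,0],[0,0,0]],
], force=40)

```text
time_s: 4.9
ee_pos: [0.3553, 0.2131, 0.2509]
tcp_rot: [-0.097, 1.082, 0.163]
contact_force: [5.4, 1.2, 1.5]
grip_width: 0.151
```

```bash
cat > lid.py <<'E'
from h import *
# lid pose in box frame from the gripper (rail at lid x -52, grasp z 29)
def lid():
    p,r,s=state(); A=RB.T@r.as_matrix(); g=RB.T@(p+r.as_matrix()[:,0]*G-BO)
    lx,lz=A[:,2],-A[:,0]; o=g+.052*lx-.029*lz
    print('low',(o-.09*lx).round(4),'high',(o+.09*lx).round(4),'tilt',round(float(np.arctan2(-lx[2],lx[0])),4),
     'F box',(RB.T@s['contact_force']).round(1),'M',(RB.T@s['torque']).round(2),'grip',round(s['grip_width'],3),'t',s['time_s'])
if __name__=='__main__': np.set_printoptions(suppress=True); lid()
E
python3 lid.py
```

```text
low [-0.089   0.0005  0.0495] high [0.0908 0.0005 0.0428] tilt 0.0373 F box [ 5.5  0.2 -1.4] M [ 0.03 -0.64  0.28] grip 0.151 t 4.9
```

carry_out([
  [[0,0,0.015],[0,0,0]],
  [[-0.036,0,0.044],[0,0.143,0]],
  [[0,0,0],[0,0,0]],
  [[0,0,0],[0,0,0]],
])

```text
time_s: 5.3
ee_pos: [0.3564, 0.2133, 0.2531]
tcp_rot: [-0.098, 1.093, 0.162]
contact_force: [4.3, 2.0, 1.7]
grip_width: 0.158
```

```bash
python3 lid.py
```

```text
low [-0.089   0.0005  0.0514] high [0.0908 0.0005 0.0427] tilt 0.0485 F box [ 4.8  1.2 -0.9] M [ 0.   -0.61  0.3 ] grip 0.158 t 5.3
```

carry_out([
  [[-0.036,0,0.044],[0,0.143,0]],
  [[0,0,0],[0,0,0]],
  [[0,0,0],[0,0,0]],
])

```text
time_s: 5.6
ee_pos: [0.3572, 0.2134, 0.2552]
tcp_rot: [-0.099, 1.103, 0.162]
contact_force: [4.3, 1.1, 2.1]
grip_width: 0.153
```

```bash
python3 lid.py
```

```text
low [-0.089   0.0005  0.0532] high [0.0907 0.0005 0.0427] tilt 0.0585 F box [ 4.9  0.3 -0.4] M [ 0.03 -0.68  0.22] grip 0.153 t 5.6
```

carry_out([
  [[-0.036,0,0.044],[0,0.143,0]],
  [[0,0,0],[0,0,0]],
  [[0,0,0],[0,0,0]],
])

```text
time_s: 5.9
ee_pos: [0.3573, 0.2134, 0.2567]
tcp_rot: [-0.1, 1.116, 0.161]
contact_force: [-0.5, -0.1, -0.7]
grip_width: 0.156
```

```bash
python3 lid.py
```

```text
low [-0.0905  0.0004  0.0551] high [0.0891 0.0003 0.0422] tilt 0.0718 F box [-0.8 -0.  -0.3] M [-0.03  0.26 -0.  ] grip 0.156 t 5.9
```

carry_out([
  [[-0.018,0,0.022],[0,0.072,0]],
  [[0,0,0],[0,0,0]],
  [[0,0,0],[0,0,0]],
])

```text
time_s: 6.2
ee_pos: [0.3581, 0.2136, 0.2579]
tcp_rot: [-0.1, 1.12, 0.161]
contact_force: [-2.1, 0.1, -0.4]
grip_width: 0.156
```

```bash
python3 lid.py
```

```text
low [-0.0897  0.0004  0.056 ] high [0.0898 0.0004 0.0424] tilt 0.0755 F box [-2.   0.5  0.7] M [-0.    0.39  0.01] grip 0.156 t 6.2
```

carry_out([
  [[-0.018,0,0.022],[0,0.072,0]],
  [[0,0,0],[0,0,0]],
  [[0,0,0],[0,0,0]],
])

```text
time_s: 6.5
ee_pos: [0.3589, 0.2137, 0.2592]
tcp_rot: [-0.1, 1.124, 0.161]
contact_force: [-0.1, -0.0, -0.7]
grip_width: 0.151
```

```bash
python3 lid.py
```

```text
low [-0.0891  0.0005  0.0569] high [0.0903 0.0004 0.0426] tilt 0.0795 F box [-0.4  0.  -0.6] M [-0.03  0.39  0.05] grip 0.151 t 6.5
```

carry_out([
  [[-0.018,0,0.022],[0,0.072,0]],
  [[0,0,0],[0,0,0]],
  [[0,0,0],[0,0,0]],
])

```text
time_s: 6.8
ee_pos: [0.3594, 0.2138, 0.2602]
tcp_rot: [-0.101, 1.128, 0.161]
contact_force: [-0.1, -0.1, -1.5]
grip_width: 0.155
```

```bash
python3 lid.py
```

```text
low [-0.0889  0.0005  0.0578] high [0.0904 0.0004 0.0427] tilt 0.0842 F box [-0.9 -0.  -1.2] M [-0.09  0.32 -0.01] grip 0.155 t 6.8
```

carry_out([
  [[-0.018,0,0.022],[0,0.072,0]],
  [[0,0,0],[0,0,0]],
  [[0,0,0],[0,0,0]],
])

```text
time_s: 7.1
ee_pos: [0.3599, 0.2139, 0.2612]
tcp_rot: [-0.101, 1.134, 0.161]
contact_force: [0.9, -0.0, -3.4]
grip_width: 0.154
```

```bash
python3 lid.py
```

```text
low [-0.089   0.0004  0.0586] high [0.0903 0.0004 0.0425] tilt 0.0896 F box [-0.9 -0.2 -3.4] M [-0.05  0.32  0.03] grip 0.154 t 7.1
```

```bash
cat >> h.py <<'E'
def lidrows(seq,dec=3):
    """seq of (high edge x, high edge z, tilt) in the box frame"""
    p,r,_=state(); y0=(RB.T@(p+r.as_matrix()[:,0]*G-BO))[1]; out=[]
    for x,z,th in seq:
        lx=np.array([np.cos(th),0,-np.sin(th)]); lz=np.array([np.sin(th),0,np.cos(th)])
        g=np.array([x,y0,z])-.142*lx+.029*lz
        Rk=R.from_matrix(RB@np.c_[-lz,[0,1,0],lx]); pk=BO+RB@g+RB@lz*G
        s=np.round(r.inv().apply(pk-p)/.04,dec); a=np.round(np.degrees((r.inv()*Rk).as_rotvec())/4,dec)
        p=p+r.apply(s*.04); r=r*R.from_rotvec(np.radians(a*4)); out.append([s.tolist(),a.tolist()])
    print(str(out).replace(' ',''))
E
python3 - <<'E'
from h import *
lidrows([(.0903-.004*k,.0425,.086*(1+.008*4*k)) for k in range(1,9)])
E
```

```text
[[[0.013,0.004,-0.103],[-0.003,-0.012,-0.016]],[[-0.001,0.0,-0.088],[-0.0,0.04,-0.0]],[[-0.001,0.0,-0.087],[-0.0,0.039,-0.0]],[[-0.0,0.0,-0.088],[-0.0,0.039,-0.0]],[[-0.0,0.0,-0.087],[-0.0,0.04,-0.0]],[[-0.0,0.0,-0.087],[-0.0,0.039,-0.0]],[[0.0,0.0,-0.088],[-0.0,0.04,-0.0]],[[0.001,0.0,-0.087],[-0.0,0.039,-0.0]]]
```

carry_out([
  [[0.013,0,-0.1],[0,-0.012,0]],
  [[0,0,-0.088],[0,0.04,0]],
  [[0,0,-0.088],[0,0.04,0]],
  [[0,0,0],[0,0,0]],
])

```text
time_s: 7.5
ee_pos: [0.3496, 0.2121, 0.2559]
tcp_rot: [-0.102, 1.139, 0.161]
contact_force: [-1.3, 0.2, -1.8]
grip_width: 0.154
```

```bash
python3 lid.py
```

```text
low [-0.1017  0.0005  0.0596] high [0.0775 0.0005 0.0425] tilt 0.0954 F box [-2.   0.4 -0.9] M [-0.07  0.39  0.02] grip 0.154 t 7.5
```

carry_out([
  [[0,0,-0.088],[0,0.04,0]],
  [[0,0,-0.088],[0,0.04,0]],
  [[0,0,-0.088],[0,0.04,0]],
  [[0,0,0],[0,0,0]],
])

```text
time_s: 7.9
ee_pos: [0.3402, 0.2104, 0.2515]
tcp_rot: [-0.103, 1.148, 0.16]
contact_force: [-1.8, -0.5, -1.2]
grip_width: 0.155
```

```bash
python3 lid.py
```

```text
low [-0.1135  0.0005  0.0611] high [0.0655 0.0005 0.0424] tilt 0.1036 F box [-2.2 -0.1 -0.1] M [-0.08  0.4  -0.03] grip 0.155 t 7.9
```

carry_out([
  [[0,0,-0.088],[0,0.04,0]],
  [[0,0,-0.088],[0,0.04,0]],
  [[0,0,-0.088],[0,0.04,0]],
  [[0,0,-0.088],[0,0.04,0]],
  [[0,0,-0.088],[0,0.04,0]],
  [[0,0,0],[0,0,0]],
])

```text
time_s: 8.5
ee_pos: [0.3244, 0.2075, 0.2444]
tcp_rot: [-0.104, 1.162, 0.16]
contact_force: [-0.4, 0.5, -0.7]
grip_width: 0.153
```

```bash
python3 lid.py
python3 - <<'E'
from h import *
lidrows([(.0453-.005*k,.0425,.116+.004*k) for k in range(1,9)])
E
```

```text
low [-0.1334  0.0005  0.0637] high [0.0454 0.0004 0.0426] tilt 0.1177 F box [-0.6  0.6 -0.4] M [-0.05  0.43  0.05] grip 0.153 t 8.5
[[[0.009,0.004,-0.115],[-0.0,0.033,-0.016]],[[0.001,0.0,-0.107],[-0.0,0.058,-0.0]],[[0.001,0.0,-0.106],[-0.0,0.057,-0.0]],[[0.002,0.0,-0.107],[-0.0,0.057,-0.0]],[[0.002,0.0,-0.106],[-0.0,0.058,-0.0]],[[0.003,0.0,-0.106],[-0.0,0.057,-0.0]],[[0.003,0.0,-0.106],[-0.0,0.057,-0.0]],[[0.004,0.0,-0.106],[-0.0,0.057,-0.0]]]
```

carry_out([
  [[0,0,-0.107],[0,0.057,0]],
  [[0,0,-0.107],[0,0.057,0]],
  [[0,0,-0.107],[0,0.057,0]],
  [[0,0,-0.107],[0,0.057,0]],
  [[0,0,-0.107],[0,0.057,0]],
  [[0,0,-0.107],[0,0.057,0]],
  [[0,0,-0.107],[0,0.057,0]],
  [[0,0,-0.107],[0,0.057,0]],
  [[0,0,0],[0,0,0]],
])

```text
time_s: 9.4
ee_pos: [0.2933, 0.2018, 0.2313]
tcp_rot: [-0.107, 1.193, 0.159]
contact_force: [-0.2, -0.5, -3.0]
grip_width: 0.161
```

```bash
python3 lid.py
```

```text
low [-0.1727  0.0005  0.0702] high [0.0053 0.0005 0.0434] tilt 0.1494 F box [-1.7 -0.5 -2.5] M [-0.03  0.39  0.02] grip 0.161 t 9.4
```

Run:
```python
from h import *
p,r,_=state(); s=np.array([-1,0,-.2]);p=p+r.apply(s*.04*1.25)
rows(np.array([.24,.30,.24]),down(np.radians(20)),12,(p,r))
```

```text
max 0.45 end [0.23988686 0.2998601  0.38712661] [-0.27364395  1.55354331  0.27388456]
[[[-0.24,0.21,0.07],[-0.2,0.45,0.04]],[[-0.25,0.22,0.07],[-0.2,0.44,0.03]],[[-0.24,0.21,0.07],[-0.2,0.45,0.04]],[[-0.23,0.22,0.06],[-0.2,0.44,0.04]],[[-0.24,0.22,0.06],[-0.2,0.45,0.03]],[[-0.23,0.21,0.05],[-0.2,0.44,0.04]],[[-0.23,0.23,0.05],[-0.2,0.45,0.04]],[[-0.23,0.22,0.04],[-0.19,0.45,0.03]],[[-0.23,0.22,0.04],[-0.2,0.44,0.04]],[[-0.22,0.23,0.04],[-0.2,0.45,0.03]],[[-0.22,0.22,0.03],[-0.2,0.44,0.04]],[[-0.21,0.23,0.03],[-0.2,0.45,0.04]]]
```

carry_out([
  [[-0.25,0,-0.05],[0,0,0]],
  [[-0.25,0,-0.05],[0,0,0]],
  [[-0.25,0,-0.05],[0,0,0]],
  [[-0.25,0,-0.05],[0,0,0]],
  [[-0.25,0,-0.05],[0,0,0]],
])

```text
time_s: 9.9
ee_pos: [0.2659, 0.1968, 0.2755]
tcp_rot: [-0.106, 1.191, 0.159]
contact_force: [0.5, 0.2, -1.5]
grip_width: 0.151
```

carry_out([
  [[-0.24,0.21,0.07],[-0.2,0.45,0.04]],
  [[-0.25,0.22,0.07],[-0.2,0.44,0.03]],
  [[-0.24,0.21,0.07],[-0.2,0.45,0.04]],
  [[-0.23,0.22,0.06],[-0.2,0.44,0.04]],
  [[-0.24,0.22,0.06],[-0.2,0.45,0.03]],
  [[-0.23,0.21,0.05],[-0.2,0.44,0.04]],
  [[-0.23,0.23,0.05],[-0.2,0.45,0.04]],
  [[-0.23,0.22,0.04],[-0.19,0.45,0.03]],
  [[-0.23,0.22,0.04],[-0.2,0.44,0.04]],
  [[-0.22,0.23,0.04],[-0.2,0.45,0.03]],
  [[-0.22,0.22,0.03],[-0.2,0.44,0.04]],
  [[-0.21,0.23,0.03],[-0.2,0.45,0.04]],
])

```text
time_s: 11.1
ee_pos: [0.2394, 0.2999, 0.3885]
tcp_rot: [-0.274, 1.553, 0.275]
contact_force: [-0.9, -0.4, -1.6]
grip_width: 0.152
```

```bash
python3 lid.py
python3 - <<'E'
from h import *
rows(np.array([.211,.332,.05]),down(np.radians(20)),10)
E
```

```text
low [-0.1815  0.1001  0.2587] high [-0.0278  0.1305  0.1701] tilt 0.5228 F box [-1.6 -0.2 -1. ] M [-0.06  0.11  0.03] grip 0.152 t 11.1
max 0.48 end [0.21109707 0.33223206 0.19735697] [-0.27387099  1.5532905   0.2738508 ]
[[[0.48,0.1,-0.04],[0.0,0.0,-0.0]],[[0.48,0.1,-0.04],[0.0,0.0,-0.0]],[[0.47,0.1,-0.04],[0.0,0.0,-0.0]],[[0.48,0.1,-0.04],[0.0,0.0,-0.0]],[[0.48,0.1,-0.04],[0.0,0.01,-0.0]],[[0.48,0.1,-0.04],[0.01,-0.0,-0.01]],[[0.48,0.1,-0.04],[-0.0,-0.0,0.0]],[[0.48,0.1,-0.04],[-0.0,-0.0,0.0]],[[0.47,0.1,-0.03],[-0.0,0.0,0.0]],[[0.48,0.1,-0.04],[-0.0,0.0,0.0]]]
```

carry_out([
  [[0.48,0.1,-0.04],[0,0,0]],
  [[0.48,0.1,-0.04],[0,0,0]],
  [[0.48,0.1,-0.04],[0,0,0]],
  [[0.48,0.1,-0.04],[0,0,0]],
  [[0.48,0.1,-0.04],[0,0,0]],
  [[0.48,0.1,-0.04],[0,0,0]],
  [[0.48,0.1,-0.04],[0,0,0]],
  [[0.48,0.1,-0.04],[0,0,0]],
  [[0.48,0.1,-0.04],[0,0,0]],
  [[0.48,0.1,-0.04],[0,0,0]],
  [[0,0,0],[0,0,0]],
])

```text
time_s: 12.2
ee_pos: [0.2112, 0.332, 0.1947]
tcp_rot: [-0.275, 1.555, 0.273]
contact_force: [0.7, 0.2, -2.1]
grip_width: 0.155
```

carry_out([
  [[0.1,0,0],[0,0,0]],
  [[0.1,0,0],[0,0,0]],
  [[0.1,0,0],[0,0,0]],
  [[0.1,0,0],[0,0,0]],
  [[0,0,0],[0,0,0]],
])

```text
time_s: 12.7
ee_pos: [0.2118, 0.3321, 0.1791]
tcp_rot: [-0.273, 1.553, 0.274]
contact_force: [0.8, 0.8, -1.5]
grip_width: 0.154
```

carry_out([
  [[0.05,0,0],[0,0,0]],
  [[0.05,0,0],[0,0,0]],
  [[0,0,0],[0,0,0]],
  [[0,0,0],[0,0,0]],
])

```text
time_s: 13.1
ee_pos: [0.2115, 0.3321, 0.1772]
tcp_rot: [-0.273, 1.55, 0.275]
contact_force: [-5.6, -4.2, 38.8]
grip_width: 0.156
```

carry_out([
  [[-0.045,0,0],[0,0,0]],
  [[0,0,0],[0,0,0]],
  [[0,0,0],[0,0,0]],
])

```text
time_s: 13.4
ee_pos: [0.2118, 0.3322, 0.1773]
tcp_rot: [-0.273, 1.552, 0.274]
contact_force: [-0.7, -2.0, 8.8]
grip_width: 0.156
```

carry_out([
  [[0,0,0],[0,0,0]],
  [[0,0,0],[0,0,0]],
  [[0,0,0],[0,0,0]],
  [[0,0,0],[0,0,0]],
  [[0,0,0],[0,0,0]],
  [[-0.2,0,0],[0,0,0]],
  [[-0.5,0,0],[0,0,0]],
  [[-0.8,0,0],[0,0,0]],
  [[-1,0,0],[0,0,0]],
  [[-1,0,0],[0,0,0]],
  [[-1,0,0],[0,0,0]],
  [[-0.5,0,0],[0,0,0]],
], grip=0.2)

```text
time_s: 14.6
ee_pos: [0.2111, 0.3317, 0.3807]
tcp_rot: [-0.271, 1.548, 0.276]
contact_force: [-0.4, -0.7, -1.0]
grip_width: 0.4
```

Run:
```python
from snap import *
print(BO,state()[0])
for n in('top','side'): print(proj(n,BO+.009*n_ if 0 else BO+.009*RB[:,2]), proj(n,[.26,.35,.006]))
ims=[]
for n,(u0,v0,w,h) in {'top':(170,170,130,150),'side':(180,160,150,150)}.items():
    p,d=vision.grab_frame(n); np.savez(f's2_{n}.npz',p=p,d=d)
    ims.append(cv2.resize(p[v0:v0+150,u0:u0+w],None,fx=2.8,fy=2.8,interpolation=cv2.INTER_CUBIC))
cv2.imwrite('pics/s2.png',np.hstack(ims))
```

```text
[0.50361324 0.23979125 0.07893078] [0.21110554 0.33173708 0.38072957]
[[261.64310739 220.8282307 ]] [[207.94463575 271.8828444 ]]
[[290.45722572 211.69223987]] [[220.37244781 232.09128051]]
```

View pics/s2.png

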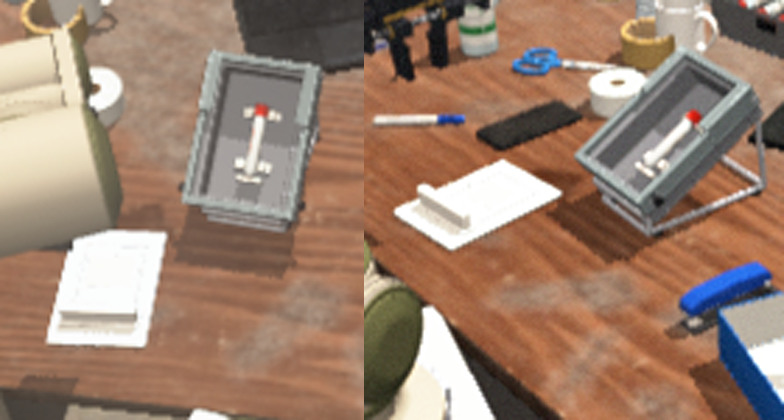

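Run:
```python
from h import *
np.set_printoptions(precision=4,suppress=True)
def ray(n,uv,p0,nn):
    c=vision.calibration(n); Rc=cv2.Rodrigues(c['rvec'])[0]; o=-Rc.T@c['tvec']
    d=np.array([(uv[0]-c['cx'])/c['fx'],(uv[1]-c['cy'])/c['fy'],1])@Rc
    return o+d*((p0-o)@nn)/(d@nn)
p0=BO+.017*RB[:,2]
for n in('top','side'):
    D=np.load(f's2_{n}.npz'); p=D['p']; hsv=cv2.cvtColor(p,cv2.COLOR_BGR2HSV); w=cloud(n,D['d'])
    b=(w-BO)@RB
    ins=(abs(b[...,0])<.085)&(abs(b[...,1])<.05)&(b[...,2]>-.005)&(b[...,2]<.05)
    red=ins&((hsv[...,0]<8)|(hsv[...,0]>172))&(hsv[...,1]>120)
    wh=ins&(hsv[...,2]>200)&(hsv[...,1]<50)&(abs(b[...,1])<.03)
    f=lambda m:RB.T@(ray(n,np.argwhere(m).mean(0)[::-1],p0,RB[:,2])-BO)
    print(n,'cap',red.sum(),f(red))
    for a,c in((-.03,-.01),(-.01,.01),(.01,.03)):
        m=wh&(b[...,0]>a)&(b[...,0]<c)
        print('  barrel',a,m.sum(),f(m),'depth med',np.median(b[m],0), 'z max',np.percentile(b[m][:,2],90))
    for a,c in((-.034,.034),): 
        g=ins&(abs(b[...,0])<.03)&(abs(b[...,1])>.025); print('  floor z',np.median(b[g][:,2]))
    # lid on desk
    m=(hsv[...,2]>185)&(hsv[...,1]<60)&(abs(w[...,0]-.26)<.13)&(abs(w[...,1]-.35)<.12)&(w[...,2]<.02)&(w[...,2]>-.01)
    q=w[m]; print('  lid',m.sum(),q.mean(0),cv2.minAreaRect(q[:,:2].astype(np.float32)))
    # tray map
    if n=='top':
        T=w.reshape(-1,3)
        print('y',np.arange(-.10,-.40,-.02))
        for x in np.arange(.66,.37,-.02):
            r=[]
            for y in np.arange(-.10,-.40,-.02):
                s=T[(abs(T[:,0]-x)<.01)&(abs(T[:,1]-y)<.01),2]; r.append('  .' if len(s)==0 else f'{np.median(s)*1000:4.0f}')
            print(f'{x:.2f}',' '.join(r))
print(readout.read_state()['joint_positions'])
t=np.load('s2_top.npz')['p'][215:325,320:450]; s=np.load('s2_side.npz')['p'][245:355,295:435]
cv2.imwrite('pics/tray.png',np.hstack([cv2.resize(t,(390,330)),cv2.resize(s,(400,330))]))
```

```text
top cap 17 [0.0452 0.0023 0.017 ]
  barrel -0.03 32 [-0.023   0.0005  0.017 ] depth med [-0.0245  0.0002  0.0175] z max 0.02448401046434058
  barrel -0.01 14 [0.001  0.0012 0.017 ] depth med [ 0.0001 -0.001   0.0215] z max 0.027963652454755423
  barrel 0.01 16 [0.0204 0.0009 0.017 ] depth med [0.0191 0.0001 0.0224] z max 0.029081983236954524
  floor z 0.0028685987962177224
  lid 1240 [0.2612 0.347  0.006 ] ((0.2629241347312927, 0.3520192503929138), (0.1924407184123993, 0.1338045299053192), 20.248071670532227)
y [-0.1  -0.12 -0.14 -0.16 -0.18 -0.2  -0.22 -0.24 -0.26 -0.28 -0.3  -0.32
 -0.34 -0.36 -0.38 -0.4 ]
0.66   .   .   .   .   .   .   .   .   .   .   .   . -731 -351 -721   -5
0.64   29   28   32   30   30   30   31   32   32   36   36   39   26    0    2 -357
0.62   11    2    2    2    2    5   -1    1    1    1 -710    1    3   12   11   -0
0.60   23    2    0    1 -360 -717   -9 -715 -713 -714 -332    0   -2   -2   -2   -3
0.58    2   -1   -3   -1    1 -711   35 -712   23   25   48   -0   -3   -2   -1   -3
0.56    1   -2   -1   -3 -713   39   38   28   33   28   42   -0   -0  
[... 648 characters left out ...]
  21   16   20   22   27   29   32   33   -0
0.38   -3   -4   -3   -3   -3   -6   -3   -6   -4   -5   -0   -2   -0    2    7   -1
side cap 19 [0.0461 0.0045 0.017 ]
  barrel -0.03 26 [-0.0206  0.002   0.017 ] depth med [-0.0222 -0.0007  0.0218] z max 0.024644687028238715
  barrel -0.01 21 [0.0013 0.0065 0.017 ] depth med [-0.0009  0.0006  0.0234] z max 0.025893123917383118
  barrel 0.01 19 [0.0218 0.0048 0.017 ] depth med [ 0.0193 -0.0012  0.0234] z max 0.027744958601896456
  floor z 0.0044632925450303635
  lid 845 [0.2627 0.3457 0.0083] ((0.25965601205825806, 0.35873904824256897), (0.19381988048553467, 0.153358593583107), 18.616662979125977)
[ 0.7007  0.1272  1.7333 -0.0002  1.2741  0.3518]
```

View pics/tray.png

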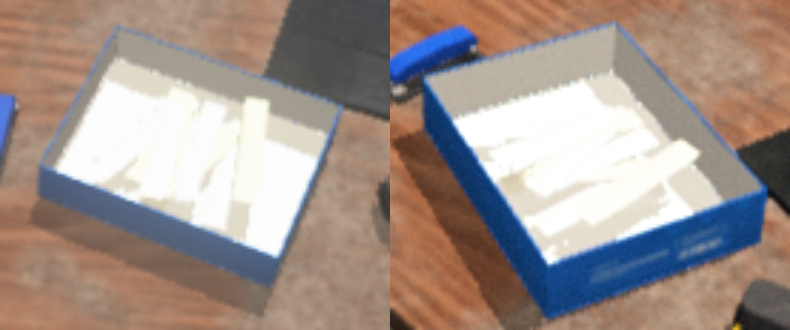

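```bash
cat >> h.py <<'E'
RT=np.c_[-n,-ex,ey]
TG=BO+RB@np.array([0,.001,.0275])
E
python3 - <<'E'
from h import *
rows(TG+.07*n,RT,24)
E
```

```text
max 0.82 end [0.38310524 0.21898794 0.29107628] [-1.50095819  0.69496619  0.95245393]
[[[0.07,-0.12,0.14],[-0.82,-0.21,-0.26]],[[0.08,-0.13,0.14],[-0.81,-0.22,-0.26]],[[0.09,-0.14,0.12],[-0.82,-0.21,-0.25]],[[0.09,-0.15,0.11],[-0.82,-0.22,-0.26]],[[0.1,-0.15,0.09],[-0.81,-0.21,-0.26]],[[0.11,-0.16,0.08],[-0.82,-0.22,-0.26]],[[0.11,-0.17,0.06],[-0.82,-0.21,-0.25]],[[0.12,-0.17,0.05],[-0.82,-0.22,-0.26]],[[0.12,-0.18,0.04],[-0.81,-0.21,-0.26]],[[0.13,-0.17,0.01],[-0.82,-0.22,-0.26]],[[0.13,-0.18,0.01],[-0.82,-0.21,-0.25]],[[0.14,-0.18,-0.02],[-0.81,-0.21,-0.26]],[[0.15,-0.18,-0.02],[-0.82,-0.22,-0.26]],[[0.15,-0.18,-0.05],[-0.82,-0.21,-0.25]],[[0.15,-0.17,-0.06],[-0.81,-0.22,-0.26]],[[0.16,-0.17,-0.08],[-0.82,-0.21,-0.26]],[[0.16,-0.17,-0.09],[-0.82,-0.22,-0.26]],[[0.16,-0.16,-0.11],[-0.82,-0.21,-0.25]],[[0.17,-0.16,-0.12],[-0.81,-0.22,-0.26]],[[0.17,-0.14,-0.14],[-0.82,-0.21,-0.26]],[[0.17,-0.14,-0.15],[-0.82,-0.21,-0.26]],[[0.18,-0.13,-0.17],[-0.81,-0.22,-0.25]],[[0.17,-0.13,-0.18],[-0.82,-0.21,-0.26]],[[0.18,-0.11,-0.19],[-0.82,-0.22,-0.26]]]
```

carry_out([
  [[0.07,-0.12,0.14],[-0.82,-0.21,-0.26]],
  [[0.08,-0.13,0.14],[-0.81,-0.22,-0.26]],
  [[0.09,-0.14,0.12],[-0.82,-0.21,-0.25]],
  [[0.09,-0.15,0.11],[-0.82,-0.22,-0.26]],
  [[0.1,-0.15,0.09],[-0.81,-0.21,-0.26]],
  [[0.11,-0.16,0.08],[-0.82,-0.22,-0.26]],
  [[0.11,-0.17,0.06],[-0.82,-0.21,-0.25]],
  [[0.12,-0.17,0.05],[-0.82,-0.22,-0.26]],
  [[0.12,-0.18,0.04],[-0.81,-0.21,-0.26]],
  [[0.13,-0.17,0.01],[-0.82,-0.22,-0.26]],
  [[0.13,-0.18,0.01],[-0.82,-0.21,-0.25]],
  [[0.14,-0.18,-0.02],[-0.81,-0.21,-0.26]],
], grip=0, force=10)

```text
time_s: 15.9
ee_pos: [0.2935, 0.2884, 0.3355]
tcp_rot: [-0.922, 1.198, 0.64]
contact_force: [0.3, 0.1, -0.5]
grip_width: 0.499
```

carry_out([
  [[0.15,-0.18,-0.02],[-0.82,-0.22,-0.26]],
  [[0.15,-0.18,-0.05],[-0.82,-0.21,-0.25]],
  [[0.15,-0.17,-0.06],[-0.81,-0.22,-0.26]],
  [[0.16,-0.17,-0.08],[-0.82,-0.21,-0.26]],
  [[0.16,-0.17,-0.09],[-0.82,-0.22,-0.26]],
  [[0.16,-0.16,-0.11],[-0.82,-0.21,-0.25]],
  [[0.17,-0.16,-0.12],[-0.81,-0.22,-0.26]],
  [[0.17,-0.14,-0.14],[-0.82,-0.21,-0.26]],
  [[0.17,-0.14,-0.15],[-0.82,-0.21,-0.26]],
  [[0.18,-0.13,-0.17],[-0.81,-0.22,-0.25]],
  [[0.17,-0.13,-0.18],[-0.82,-0.21,-0.26]],
  [[0.18,-0.11,-0.19],[-0.82,-0.22,-0.26]],
])

```text
time_s: 17.1
ee_pos: [0.3828, 0.2183, 0.2869]
tcp_rot: [-1.504, 0.701, 0.958]
contact_force: [0.4, 0.4, 0.2]
grip_width: 0.502
```

Run:
```python
from snap import *
rows(TG+.07*n,RT,2)
p,r,s=state(); tip=p+.166*r.as_matrix()[:,0]
print(readout.read_state()['joint_positions'].round(2))
q=[BO+RB@np.array(v) for v in ([0,0,.017],)]
snap('s3',(230,185),(260,170),{'pts':[tip]+q})
```

```text
max 0.05 end [0.38318214 0.21880225 0.29086452] [-1.50076023  0.69562409  0.95226679]
[[[-0.04,-0.03,0.01],[0.03,-0.02,-0.05]],[[-0.04,-0.03,0.0],[0.03,-0.01,-0.04]]]
[ 0.26  0.29  1.89 -0.09  0.45 -1.43]
```

View pics/s3.png

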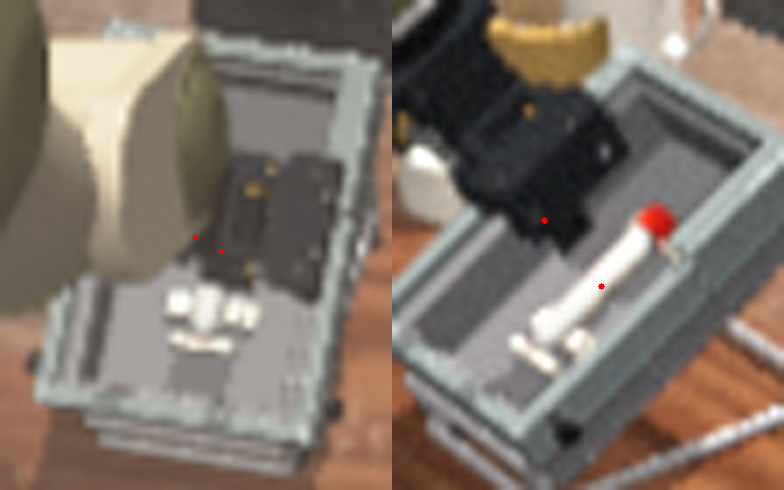

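```bash
sed -i 's/0,.001,.0275/0,.002,.0275/' h.py
python3 - <<'E'
from h import *
p=rows(TG+.06*n,RT,2)
E
```

```text
max 0.08 end [0.38757413 0.22088066 0.2821656 ] [-1.50092172  0.69509287  0.95256367]
[[[0.08,-0.03,0.02],[0.01,-0.02,-0.06]],[[0.08,-0.02,0.03],[0.0,-0.03,-0.05]]]
```

carry_out([
  [[0.08,-0.03,0.02],[0,-0.02,-0.06]],
  [[0.08,-0.02,0.03],[0,-0.03,-0.05]],
  [[0.25,0,0],[0,0,0]],
  [[0.25,0,0],[0,0,0]],
  [[0.25,0,0],[0,0,0]],
  [[0.25,0,0],[0,0,0]],
  [[0.15,0,0],[0,0,0]],
  [[0.1,0,0],[0,0,0]],
  [[0.1,0,0],[0,0,0]],
  [[0,0,0],[0,0,0]],
  [[0,0,0],[0,0,0]],
])

```text
time_s: 18.3
ee_pos: [0.4141, 0.2264, 0.2368]
tcp_rot: [-1.502, 0.692, 0.952]
contact_force: [-0.6, 0.4, 0.3]
grip_width: 0.503
```

Run:
```python
from snap import *
p,r,s=state(); g=RB.T@(p+r.as_matrix()[:,0]*G-BO); print(g, RB.T@s['contact_force']); print(RT.T@r.as_matrix())
```

```text
[0.00095077 0.00301484 0.03468039] [-0.31279861  0.51694968  0.56967711]
[[ 9.99996223e-01  2.60222779e-03 -8.84087490e-04]
 [-2.60093495e-03  9.99995551e-01  1.46036372e-03]
 [ 8.87883756e-04 -1.45805875e-03  9.99998543e-01]]
```

carry_out([
  [[0.1,0,-0.02],[0,0,0]],
  [[0.07,0,0],[0,0,0]],
  [[0,0,0],[0,0,0]],
  [[0,0,0],[0,0,0]],
])

```text
time_s: 18.7
ee_pos: [0.4176, 0.2263, 0.2308]
tcp_rot: [-1.502, 0.692, 0.952]
contact_force: [0.4, -0.1, -0.6]
grip_width: 0.501
```

carry_out([
  [[0,0,0],[0,0,0]],
  [[0,0,0],[0,0,0]],
  [[0,0,0],[0,0,0]],
  [[0,0,0],[0,0,0]],
  [[0,0,0],[0,0,0]],
  [[0,0,0],[0,0,0]],
  [[0,0,0],[0,0,0]],
  [[0,0,0],[0,0,0]],
], grip=1, force=10)

```text
time_s: 19.5
ee_pos: [0.4176, 0.2263, 0.2308]
tcp_rot: [-1.502, 0.692, 0.952]
contact_force: [0.3, -0.7, 1.4]
grip_width: 0.173
```

Run:
```python
from snap import *
p,r,s=state(); g=RB.T@(p+r.as_matrix()[:,0]*G-BO); print(g, RB.T@s['contact_force'])
```

```text
[0.00093691 0.00222737 0.02775808] [ 0.85876199 -0.71430846  1.07164733]
```

carry_out([
  [[0,0,0],[0,0,0]],
  [[0,0,0],[0,0,0]],
  [[-0.1,0,0],[0,0,0]],
  [[-0.3,0,0],[0,0,0]],
  [[-0.5,0,0],[0,0,0]],
  [[-0.5,0,0],[0,0,0]],
  [[-0.5,0,0],[0,0,0]],
  [[-0.5,0,0],[0,0,0]],
  [[-0.4,0,0],[0,0,0]],
  [[-0.2,0,0],[0,0,0]],
  [[0,0,0],[0,0,0]],
], force=15)

```text
time_s: 20.6
ee_pos: [0.3577, 0.2154, 0.3355]
tcp_rot: [-1.503, 0.69, 0.951]
contact_force: [-0.0, -0.2, -0.7]
grip_width: 0.168
```

```bash
cat >> h.py <<'E'
def tilted(a,f):
    a,f=np.radians([a,f]); h=np.array([np.cos(a),np.sin(a),0]); k=np.array([0,0,1.])
    z=np.cos(f)*h+np.sin(f)*k; x=np.sin(f)*h-np.cos(f)*k; return np.c_[x,np.cross(z,x),z]
RP=tilted(87.2,5)
E
python3 - <<'E'
from h import *
p,r,s=state(); print(p+r.as_matrix()[:,0]*G, s['grip_width'])
mid=R.from_matrix(RT)*R.from_rotvec((R.from_matrix(RT).inv()*R.from_matrix(RP)).as_rotvec()*.5)
c=rows(np.array([.45,.19,.28]),mid.as_matrix(),6)
c=rows(np.array([.565,-.14,.20]),RP,14,c)
E
```

```text
[0.43065689 0.22878919 0.20829122] 0.16836241137800717
max 0.62 end [0.41222171 0.17889327 0.42197719] [-1.31744238  0.93578653  1.08900545]
[[[-0.23,-0.35,-0.18],[0.3,-0.03,0.62]],[[-0.24,-0.35,-0.18],[0.3,-0.02,0.62]],[[-0.24,-0.34,-0.17],[0.29,-0.03,0.62]],[[-0.26,-0.33,-0.17],[0.3,-0.03,0.62]],[[-0.26,-0.32,-0.17],[0.3,-0.02,0.62]],[[-0.27,-0.32,-0.16],[0.3,-0.03,0.62]]]
max 0.62 end [ 0.56443749 -0.15265524  0.3469285 ] [-1.11020468  1.16616712  1.21164459]
[[[0.15,-0.2,-0.61],[0.13,-0.01,0.26]],[[0.14,-0.2,-0.62],[0.12,-0.02,0.26]],[[0.14,-0.21,-0.61],[0.13,-0.01,0.26]],[[0.14,-0.22,-0.61],[0.12,-0.01,0.27]],[[0.13,-0.23,-0.6],[0.13,-0.01,0.26]],[[0.13,-0.24,-0.61],[0.12,-0.02,0.26]],[[0.13,-0.24,-0.61],[0.13,-0.01,0.26]],[[0.12,-0.25,-0.6],[0.12,-0.01,0.26]],[[0.12,-0.26,-0.61],[0.13,-0.02,0.26]],[[0.12,-0.26,-0.6],[0.13,-0.01,0.26]],[[0.11,-0.28,-0.6],[0.12,-0.01,0.26]],[[0.11,-0.28,-0.59],[0.13,-0.01,0.27]],[[0.1,-0.28,-0.6],[0.12,-0.02,0.26]],[[0.09,-0.3,-0.59],[0.13,-0.01,0.26]]]
```

carry_out([
  [[-0.23,-0.35,-0.18],[0.3,-0.03,0.62]],
  [[-0.24,-0.35,-0.18],[0.3,-0.02,0.62]],
  [[-0.24,-0.34,-0.17],[0.29,-0.03,0.62]],
  [[-0.26,-0.33,-0.17],[0.3,-0.03,0.62]],
  [[-0.26,-0.32,-0.17],[0.3,-0.02,0.62]],
  [[-0.27,-0.32,-0.16],[0.3,-0.03,0.62]],
])

```text
time_s: 21.2
ee_pos: [0.4136, 0.1787, 0.4208]
tcp_rot: [-1.315, 0.94, 1.092]
contact_force: [-0.7, 0.4, -0.2]
grip_width: 0.172
```

carry_out([
  [[0.15,-0.2,-0.61],[0.13,-0.01,0.26]],
  [[0.14,-0.2,-0.62],[0.12,-0.02,0.26]],
  [[0.14,-0.21,-0.61],[0.13,-0.01,0.26]],
  [[0.14,-0.22,-0.61],[0.12,-0.01,0.27]],
  [[0.13,-0.23,-0.6],[0.13,-0.01,0.26]],
  [[0.13,-0.24,-0.61],[0.12,-0.02,0.26]],
  [[0.13,-0.24,-0.61],[0.13,-0.01,0.26]],
  [[0.12,-0.25,-0.6],[0.12,-0.01,0.26]],
  [[0.12,-0.26,-0.61],[0.13,-0.02,0.26]],
  [[0.12,-0.26,-0.6],[0.13,-0.01,0.26]],
])

```text
time_s: 22.2
ee_pos: [0.5218, -0.059, 0.3669]
tcp_rot: [-1.169, 1.105, 1.18]
contact_force: [0.7, 1.2, 0.2]
grip_width: 0.172
```

carry_out([
  [[0.11,-0.28,-0.6],[0.12,-0.01,0.26]],
  [[0.11,-0.28,-0.59],[0.13,-0.01,0.27]],
  [[0.1,-0.28,-0.6],[0.12,-0.02,0.26]],
  [[0.09,-0.3,-0.59],[0.13,-0.01,0.26]],
  [[0,0,0],[0,0,0]],
  [[0,0,0],[0,0,0]],
])

```text
time_s: 22.8
ee_pos: [0.5651, -0.1528, 0.3447]
tcp_rot: [-1.108, 1.169, 1.213]
contact_force: [-0.0, 0.2, -0.3]
grip_width: 0.172
```

Run:
```python
from snap import *
p,r,s=state(); print(p+r.as_matrix()[:,0]*G, s['grip_width'],s['contact_force'])
c=rows(np.array([.565,-.14,.09]),RP,6)
c=rows(np.array([.565,-.14,.035]),RP,6,c)
ims=[]
for nm,(u0,v0,w) in {'top':(310,195,140),'side':(290,210,140)}.items():
    q,d=vision.grab_frame(nm); 
    im=cv2.resize(q[v0:v0+140,u0:u0+w],None,fx=2.8,fy=2.8,interpolation=cv2.INTER_CUBIC)
    for X in ([.565,-.14,.01],[.515,-.138,.01],[.615,-.142,.01]):
        u,v=(proj(nm,X)[0]-[u0,v0]+.5)*2.8; cv2.circle(im,(int(u),int(v)),2,(0,0,255),-1)
    ims.append(im)
cv2.imwrite('pics/s4.png',np.hstack(ims))
```

```text
[ 0.56523813 -0.13989383  0.19799536] 0.17168464436750364 [-0.04899668  0.15657367 -0.2765745 ]
max 0.45 end [ 0.56447165 -0.1529084   0.23670345] [-1.11036014  1.16548612  1.21178028]
[[[0.45,0.0,-0.04],[-0.0,0.0,-0.01]],[[0.45,0.0,-0.04],[-0.01,0.0,-0.01]],[[0.44,0.01,-0.04],[0.0,0.0,-0.0]],[[0.45,-0.0,-0.04],[-0.0,0.0,-0.01]],[[0.45,-0.0,-0.04],[-0.0,0.0,-0.01]],[[0.45,0.0,-0.04],[-0.01,0.0,-0.01]]]
max 0.23 end [ 0.5644882  -0.15289648  0.18169363] [-1.11036014  1.16548612  1.21178028]
[[[0.23,0.0,-0.02],[0.0,0.0,0.0]],[[0.23,0.0,-0.02],[0.0,0.0,0.0]],[[0.22,0.0,-0.02],[0.0,0.0,0.0]],[[0.23,0.0,-0.02],[0.0,0.0,0.0]],[[0.23,0.0,-0.02],[0.0,0.0,0.0]],[[0.23,0.0,-0.02],[0.0,0.0,0.0]]]
```

View pics/s4.png

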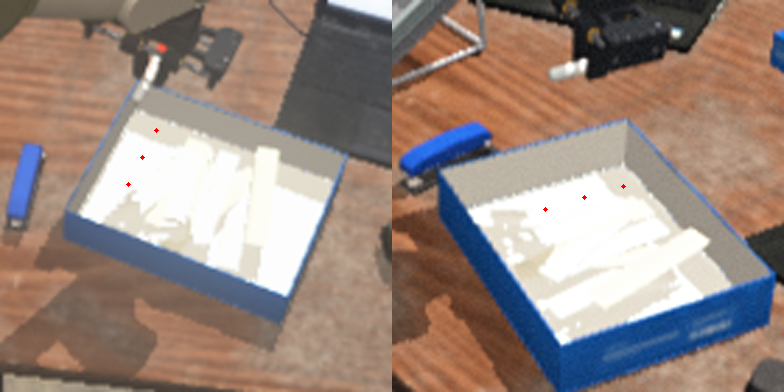

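carry_out([
  [[0.45,0,-0.04],[0,0,0]],
  [[0.45,0,-0.04],[0,0,0]],
  [[0.45,0,-0.04],[0,0,0]],
  [[0.45,0,-0.04],[0,0,0]],
  [[0.45,0,-0.04],[0,0,0]],
  [[0.45,0,-0.04],[0,0,0]],
  [[0.23,0,-0.02],[0,0,0]],
  [[0.23,0,-0.02],[0,0,0]],
  [[0.23,0,-0.02],[0,0,0]],
  [[0.23,0,-0.02],[0,0,0]],
  [[0.2,0,-0.02],[0,0,0]],
  [[0,0,0],[0,0,0]],
])

```text
time_s: 24.1
ee_pos: [0.5645, -0.1529, 0.1913]
tcp_rot: [-1.108, 1.169, 1.214]
contact_force: [-1.0, -1.3, -0.2]
grip_width: 0.165
```

Run:
```python
from snap import *
p,r,s=state(); print(p+r.as_matrix()[:,0]*G, s['grip_width'],s['contact_force'])
c=rows(np.array([.565,-.14,.025]),RP,5)
```

```text
[ 0.56466337 -0.14002175  0.04459942] 0.16537821218625218 [-1.02619965 -1.26883383 -0.18602546]
max 0.1 end [ 0.5645019  -0.15276565  0.17167194] [-1.11027349  1.16590188  1.21167043]
[[[0.1,0.0,-0.01],[-0.0,0.0,-0.01]],[[0.1,0.0,-0.01],[-0.0,0.0,-0.01]],[[0.09,0.0,-0.0],[-0.01,0.0,-0.01]],[[0.1,0.0,-0.01],[0.0,0.0,-0.01]],[[0.1,0.0,-0.01],[-0.0,0.0,-0.01]]]
```

carry_out([
  [[0.1,0,-0.01],[0,0,0]],
  [[0.1,0,-0.01],[0,0,0]],
  [[0.1,0,-0.01],[0,0,0]],
  [[0.1,0,-0.01],[0,0,0]],
  [[0.05,0,0],[0,0,0]],
  [[0,0,0],[0,0,0]],
])

```text
time_s: 24.7
ee_pos: [0.5646, -0.153, 0.174]
tcp_rot: [-1.109, 1.168, 1.213]
contact_force: [-0.3, 0.5, 0.3]
grip_width: 0.167
```

carry_out([
  [[0.03,0,0],[0,0,0]],
  [[0.03,0,0],[0,0,0]],
  [[0,0,0],[0,0,0]],
  [[0,0,0],[0,0,0]],
])

```text
time_s: 25.1
ee_pos: [0.5647, -0.1528, 0.172]
tcp_rot: [-1.11, 1.168, 1.212]
contact_force: [-0.3, 0.2, -0.2]
grip_width: 0.171
```

carry_out([
  [[0.03,0,0],[0,0,0]],
  [[0.02,0,0],[0,0,0]],
  [[0,0,0],[0,0,0]],
  [[0,0,0],[0,0,0]],
])

```text
time_s: 25.5
ee_pos: [0.5647, -0.1526, 0.1699]
tcp_rot: [-1.11, 1.168, 1.212]
contact_force: [-1.0, -0.6, -1.2]
grip_width: 0.166
```

carry_out([
  [[0,0,0],[0,0,0]],
  [[0,0,0],[0,0,0]],
  [[0,0,0],[0,0,0]],
  [[0,0,0],[0,0,0]],
  [[0,0,0],[0,0,0]],
  [[0,0,0],[0,0,0]],
  [[-0.1,0,0],[0,0,0]],
  [[-0.3,0,0],[0,0,0]],
  [[-0.5,0,0],[0,0,0]],
  [[-1,0,0],[0,0,0]],
  [[-1,0,0],[0,0,0]],
  [[-1,0,0],[0,0,0]],
], grip=0.41)

```text
time_s: 26.7
ee_pos: [0.5639, -0.1661, 0.3281]
tcp_rot: [-1.11, 1.168, 1.212]
contact_force: [0.7, 0.9, -0.8]
grip_width: 0.291
```

carry_out([
  [[-1,0,0],[0,0,0]],
  [[0,0,1],[0,0,0]],
  [[0,0,1],[0,0,0]],
  [[0,0,1],[0,0,0]],
  [[0,0,0],[0,0,0]],
  [[0,0,0],[0,0,0]],
])

```text
time_s: 27.3
ee_pos: [0.5699, -0.0497, 0.3765]
tcp_rot: [-1.112, 1.167, 1.213]
contact_force: [-0.7, -0.7, -0.4]
grip_width: 0.295
```

Run:
```python
from snap import *
print(state()[2]['contact_force'])
ims=[]
for nm,(u0,v0,w) in {'top':(310,195,140),'side':(290,230,140)}.items():
    q,d=vision.grab_frame(nm); w3=cloud(nm,d); np.savez(f's5_{nm}.npz',p=q,d=d)
    hsv=cv2.cvtColor(q,cv2.COLOR_BGR2HSV)
    red=((hsv[...,0]<8)|(hsv[...,0]>172))&(hsv[...,1]>120)&(w3[...,0]>.45)&(w3[...,0]<.65)&(w3[...,1]<-.08)&(w3[...,1]>-.3)&(w3[...,2]>-.02)&(w3[...,2]<.3)
    print(nm,'cap',red.sum(),np.median(w3[red],0) if red.any() else '', w3[red][:,2].max() if red.any() else '')
    im=cv2.resize(q[v0:v0+140,u0:u0+w],None,fx=2.8,fy=2.8,interpolation=cv2.INTER_CUBIC); ims.append(im)
    a=np.load(f'{nm}0.npz')['p']
    for o,(x,y) in {'stapler':(.4475,-.014),'roll':(.53,.525),'phone':(.395,.51),'scan':(.512,-.517)}.items():
        u,v=proj(nm,[x,y,.02])[0].astype(int); print(o,np.abs(a[v-12:v+13,u-14:u+15].astype(int)-q[v-12:v+13,u-14:u+15]).mean().round(1),end=' ')
    if nm=='top': 
        rim=(w3[...,2]>.05)&(w3[...,2]<.09)&(np.abs(w3[...,0]-.516)<.17)&(np.abs(w3[...,1]+.2425)<.19)
        print('rim',cv2.minAreaRect(w3[rim][:,:2].astype(np.float32)))
cv2.imwrite('pics/s5.png',np.hstack(ims))
```

```text
[-0.70770007 -0.66674128 -0.39589789]
top cap 8 [ 0.60487918 -0.14312191  0.01904945] 0.02617698001874215
stapler 9.7 roll 3.9 phone 5.4 scan 2.8 rim ((0.5156986713409424, -0.24228431284427643), (0.3018798530101776, 0.25143077969551086), 86.9192886352539)
side cap 21 [ 0.60537199 -0.14492326  0.01851392] 0.02209130514183033
stapler 10.1 roll 29.7 phone 3.1 scan 3.1
```

View pics/s5.png

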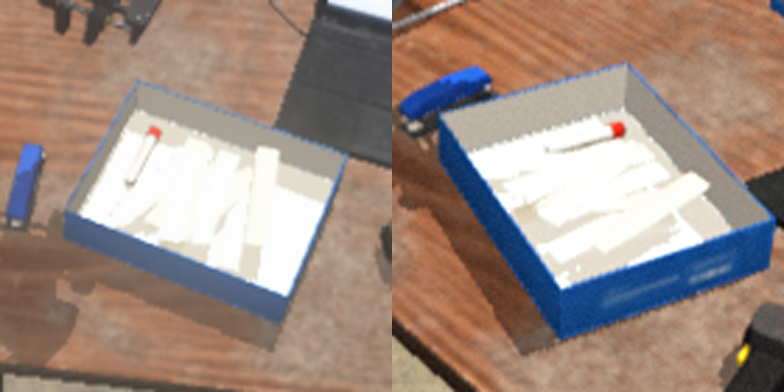

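```bash
python3 -c "
from rig import bot
print(bot.job_done())"
```

```text
the job is handed in; nothing more can be done
None
```

I unloaded the swab tube and handed the job in at about 27 s of the 67 s allowed. No verdict comes back, so success rests on my own checks.

**Lid:** I gripped the rail, tipped the low end up to about 0.09 rad until the strips could be felt, and drew the lid downhill over the lip. Wrist forces stayed under about 6 N while it was in the box. I laid it flat on the desk in front of the stand, rail up, at about (0.26, 0.35). The side and top pictures showed it flat and free of the gripper. The set-down on the desk briefly pressed with 39 N before I backed off.

**Tube:** I took it from the saddles, carried it over, and lowered it into the left strip of the tray, clear of the pouches. I let go roughly 2 to 3 mm above the floor, because the fingertips were about to touch it. The last pictures show it lying on the tray floor, with the cap's top surface at about 20 mm, as expected for a tube lying flat.

**Other checks:**
- **Tray:** it had moved by less than 1 mm.
- **Stapler, code reader, phone and label roll:** they matched the starting pictures in the top view.
- **Disagreement:** the side view differed strongly around the label roll. I put that down to the lid being gone from the nearby box, but did not check it further. The arm never went near the roll.
- **Gripper:** it was raised clear of everything before hand-in.

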